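Latch the sprung lifter and load the sample holder

ROBOT

A 7-joint arm with a two-finger parallel gripper is mounted at the origin on a cart in front of the work surface, level with it; the furniture and walls round the work are solid. World frame = base frame: x ahead of the robot, y to its left, z up, the work surface at z = 0. Lengths are in m, angles in rad, forces in N, time in s.
With the tool pointing down it reaches from about 0.4 to 0.85 m from the base axis. Payload 10.4 kg.
Tool frame: the origin (TCP) lies at the centre of the arm's flange, where the gripper is bolted on; the fingertips stand 173 mm ahead of it and the grasp point (between the pads) lies ctrl.grasp_offset ahead of it (ctrl.grasp_offset is the distance from the TCP to the grasp point, in m); z points along the fingers, y is the line along which they close (so a half turn about z gives the same grasp; the last joint's range is limited). The gripper opens to 85 mm and grips with 20 to 120 N. Pads are 22 mm wide; open, the fingers measure 114 mm over their backs; the gripper's body (76 mm by 85 mm) begins 54 mm behind the grasp point. The pads swing forward as they close: fully open they stand 13 mm farther back than shut.
Start: joints at [-1.198, 0.332, -0.065, 1.46, 0.022, 1.35, -0.088], TCP at [0.241, 0.577, 0.405] pointing down, gripper open.
Joint ranges: [-2.6, 2.6], [-0.5, 2.12], [-1.47, 1.34], [0.16, 2.42], [-1.27, 4.41], [0.06, 2.06], [-2.6, 2.6]. Speed limits (rad/s): [2.22, 2.22, 2.79, 2.79, 3.14, 3.14, 3.14].

INTERFACE

Orientations are given as [roll, pitch, yaw] about the fixed x, y, z axes, in that order (R = Rz(yaw) Ry(pitch) Rx(roll)).
In Python, from plant import ctrl, claw, solve_ik, cams, job, sensors gives the robot as it stands. Calls block until the motion is done:
- ctrl.move_pose(position, orientation): joint-space move of the TCP to a pose.
- ctrl.move_straight(position, frame=None, max_speed=0.15, f_stop=None): straight line of the TCP; frame=None keeps the orientation; max_speed is the mean speed in m/s. With f_stop (N) it stops when the force on the tool has changed by that much, and returns True; else False.
- ctrl.move_joints(angles): joint-space move.
- claw.open_gripper() and claw.clamp(): open the fingers fully, or close them until they stop; the grip force is fixed at half the most.
- ctrl.hold(seconds).
- solve_ik(position, orientation): joint angles nearest the present ones, or None.
- cams.grab_frame(name): name is "side" or "top"; returns a dict with "img" (420x560x3 uint8, blue, green, red), "intrinsics" (3x3 intrinsics, pixels), "k1" (the pictures are not rectified: a ray, as slopes to the right and down, at radius r is drawn at 1 + k1 r^2 times it, then the intrinsics apply), "R" (3x3) and "t" (3): a world point X has camera coordinates R X + t. Camera axes: x right, y down, z forward; pixel columns grow to the right and rows downward; lengths in m; the calibration is good to about 2 mm. A picture is of the moment at which its call begins. There is no depth.
A pose or a line that the arm cannot do raises ctrl.Unreachable and nothing moves.
- job.sign_off(): hands the job in; it is judged then, once.
Readings, each from a call of its own:
- sensors.current_clock(): time.
- sensors.current_qpos(): joint angles.
- sensors.current_qd(): joint speeds.
- sensors.current_tau(): joint torques, N m.
- sensors.current_ee_pos(): TCP position.
- sensors.current_ee_rot(): TCP orientation.
- sensors.current_wrist_force(): force on the tool from outside, world axes, zero at the start.
- sensors.current_ft_torque(): the same for the moment, N m.
- sensors.current_finger_gap(): opening from 0.0 (shut) to 1.0 (fully open).
- sensors.current_grasp_force(): force on a finger pad.
Only numpy, scipy, OpenCV 4.12 (cv2) and the standard library are available. Lean on these libraries where they do the work, as an engineer would, in place of code of your own. Each camera call takes 0.05 s, during which the arm holds its last target. There are 200 camera calls.

TASK

Get the sloping sample holder ready: press its spring-loaded bar all the way down and, keeping it down, slide the keeper along by its arched handle until its tongue is fully over the end of the bar, so that the bar stays down by itself when you let go. Then lay the low, narrow sample puck (not the tall, wide one) flat in the round pocket, down on its floor, let go, and leave the other loose things where they are.

Things in the scene. Friction and masses are not known exactly. Their poses are not given: they have to be found in the camera images.
- deck: Sloping aluminium top of the fixed sample holder, 125 (x) x 140 (y) mm. Origin in the deck's upper surface; its x axis runs up the slope (30 degrees, rising away from the robot), y level across it, z square out of it, leaning back towards the robot. The row with the bar and keeper lies at deck x = +32 mm, the pocket lower down at deck x = -30 mm. Two 5 mm high guide strips run beside the keeper at deck x = 11 and 53 mm. Deck origin is 88 mm above the bench.
- bar_top (a point): Centre of the top face of the steel thumb bar (the plunger), at deck (32, 5, 26) mm when up; the bar is 12 mm wide along deck x and 74 mm long along deck y (from -32 to +42 mm) and moves square to the deck. Its top stands 26 mm above the deck when up, 10 mm when latched, 8 mm when fully down.
- plunger (a joint): How far the thumb bar is pressed in, square to the deck: 0 up, 0.018 m hard against its stop. Spring: 4 N at 0, 9.3 N at 0.018; it springs back up at once if let go unlatched. A 47 mm lifter disc in the pocket is one piece with the bar and goes down with it: 6 mm proud of the deck when up, 10 mm below it when latched at about 0.016.
- handle (a point): Middle of the keeper's arched handle: a level 8 mm round crossbar, 37 mm long along deck x, carried on two posts astride the bar (19 mm clear between them), axis 36 mm above the deck; the raised bar passes under it. At keeper 0 it is at deck (32, 14, 36) mm. Shut fingertips pressing the bar just on the deck -y side of the crossbar push the keeper along as they move to deck +y, still pressing.
- keeper (a joint): Travel of the keeper along deck +y: 0 open, 0.026 m fully home at its stop; friction about 1.2 N, stays where it is left. Its flat rails beside the bar are only 4 mm high. Its tongue (18 mm long, 37 mm wide, underside 10 mm and upper side 17 mm above the deck) ends at deck y = -40 mm when open; it runs against the bar's -y end (deck y = -32 mm) unless the bar is pressed in more than 0.016 m, and then slides over it by up to 18 mm.
- pocket (a point): Centre of the pocket's floor when the bar is latched; fixed to the deck, at deck (-30, 0, -10) mm, axes as the deck's. The pocket is a round bore 51 mm wide, 10 mm deep when latched.
- sample: The low, narrow cast puck to load: a dark round disc 44 mm across, 25 mm high, about 0.14 kg, standing on the bench. Origin in the centre of its underside, z up through it.
- tall_puck: Bystander: a dark round puck 50 mm across and 36 mm high, standing on the bench; too tall and wide to be the one. Origin under its centre.
- pebble: Bystander: a flat stone 52 x 53 x 26 mm on the bench to the right of the holder. Origin under its centre.
- cup: Bystander: a light mixing cup, 77 mm across, 88 mm high, standing to the right of and behind the holder. Origin under its centre.
There are look-alikes about, which are no part of the job. Leave any green or turquoise look-alike of the sample alone.

How it is judged:
On the way, in this order (a step that is already met when the one before it is completed fails the run):
1. the bar is held down by the keeper alone, fingers off both (value of joint plunger above 0.0145 m and value of joint keeper above 0.018 m and contact force between the fingers and plunger below 0.3 N and contact force between the fingers and keeper below 0.3 N), for 0.2 s.
2. the low puck lies in the pocket (distance between sample and pocket below 0.007 m and angle between the z axis of sample and the z axis of pocket, either way round below 0.12 rad), for 0.2 s.
At the end, for the whole second after the job is handed in: The bar is latched down (at least 14.5 mm in) with the keeper at least 18 mm along, and the low puck lies still and released, flat in the pocket: the centre of its underside within 7 mm of the pocket's floor centre, its axis within 0.12 rad of the pocket's (all of step 2 and value of joint plunger above 0.0145 m and value of joint keeper above 0.018 m and linear speed of sample below 0.02 m/s and contact force between the fingers and sample below 0.1 N); the robot touches nothing.
It fails at once if a bystander (tall puck, pebble or cup) is moved more than 25 mm (distance of any of tall_puck, pebble, cup from where it was at the start of the episode above 0.025 m).
It also fails if it takes over 54 s, if anything falls off the work surface, if the arm or the gripper's body presses on something with over 40 N, if the wrist force passes 120 N, or if a joint passes its speed limit or range.

## Working session

There is one attempt and no reset: what is moved stays moved. The work goes in short steps, each a Python script; the robot and the scene stay as the last script left them, time stands still between calls to the robot, and variables do not carry over. Pictures are saved under pics/ and viewed, at most 10 in all, crops included, and the job is handed in when it is done.

```bash
ls; mkdir -p pics
python3 - <<'E'
from plant import ctrl, claw, solve_ik, cams, job, sensors
import cv2, numpy as np
for n in ("side","top"):
    f=cams.grab_frame(n); cv2.imwrite(f"pics/{n}0.png",f["img"])
    print(n,f["intrinsics"].tolist(),f["k1"],np.round(f["R"],4).tolist(),np.round(f["t"],4).tolist(), "cam at",-f["R"].T@f["t"])
print(ctrl.grasp_offset,sensors.current_clock(),sensors.current_ee_rot(),sensors.current_wrist_force())
E
```

```text
pics
side [[469.69399331272126, 0.0, 280.82877873164085], [0.0, 469.69399331272126, 211.9311805009317], [0.0, 0.0, 1.0]] -0.14415746161489523 [[0.9714, -0.2371, 0.008], [-0.1156, -0.5027, -0.8567], [0.2072, 0.8313, -0.5157]] [-0.5026, 0.1992, 1.0926] cam at [ 0.28494038 -0.92731899  0.73819256]
top [[516.2524643528471, 0.0, 272.7702323474807], [0.0, 516.2524643528471, 208.18847727539764], [0.0, 0.0, 1.0]] -0.1633692926001161 [[-0.0063, -0.9999, 0.0115], [-0.9817, 0.004, -0.1902], [0.1902, -0.0125, -0.9817]] [0.0484, 0.5335, 1.1033] cam at [0.31424252 0.0600015  1.18400546]
0.1547 0.1 [-3.14034878e+00  4.22333213e-05  2.74583253e+00] [ 0.02222971  0.03098265 -0.24406502]
```

View pics/side0.png

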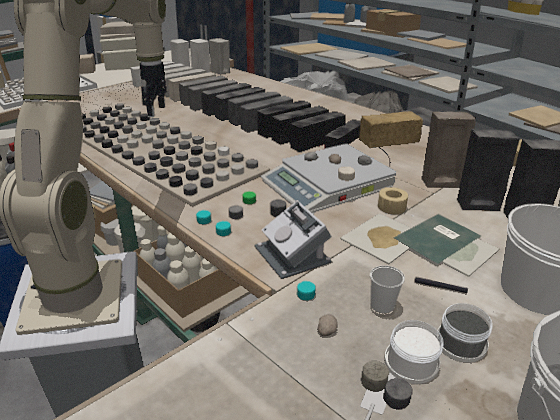

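View pics/top0.png

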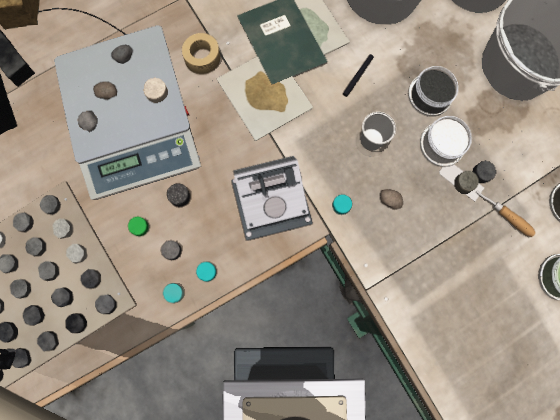

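The top view shows the holder at about (273,198). The dark loose pucks are at (171,250), which looks smaller, and (178,194), which looks bigger. Two more lie by the trowel at (467,181) and (484,171), and the green and turquoise look-alikes are at (138,226), (206,271), (173,293) and (343,204). I'll enlarge the holder and the two dark candidates.

```bash
cat > h.py <<'E'
import numpy as np, cv2
from scipy.spatial.transform import Rotation as Rot
def D(f): 
    k=f["k1"]; return f["intrinsics"], f["R"], f["t"], k
def ray(f,u,v):
    K,R,t,k=D(f); d=np.array([(u-K[0,2])/K[0,0],(v-K[1,2])/K[1,1]]); s=d.copy()
    for _ in range(30): s=d/(1+k*(s@s))
    return -R.T@t, R.T@np.array([s[0],s[1],1.])
def onz(f,u,v,z):
    o,d=ray(f,u,v); return o+d*(z-o[2])/d[2]
def proj(f,X):
    K,R,t,k=D(f); c=R@np.asarray(X)+t; s=c[:2]/c[2]; s=s*(1+k*(s@s)); return K[:2,:2]@s+K[:2,2]
def tri(fs,uvs):
    A=np.zeros((3,3));b=np.zeros(3)
    for f,p in zip(fs,uvs):
        o,d=ray(f,*p); d/=np.linalg.norm(d); P=np.eye(3)-np.outer(d,d); A+=P;b+=P@o
    X=np.linalg.solve(A,b); return X,[np.round(proj(f,X)-p,1) for f,p in zip(fs,uvs)]
E
python3 - <<'E'
import cv2,numpy as np
t=cv2.imread("pics/top0.png");s=cv2.imread("pics/side0.png")
a=cv2.resize(t[145:265,120:320],None,fx=4,fy=4,interpolation=cv2.INTER_CUBIC); cv2.imwrite("pics/topc.png",a)
b=cv2.resize(s[180:280,190:340],None,fx=5,fy=5,interpolation=cv2.INTER_CUBIC); cv2.imwrite("pics/sidec.png",b)
E
```

```text
(no output)
```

View pics/topc.png

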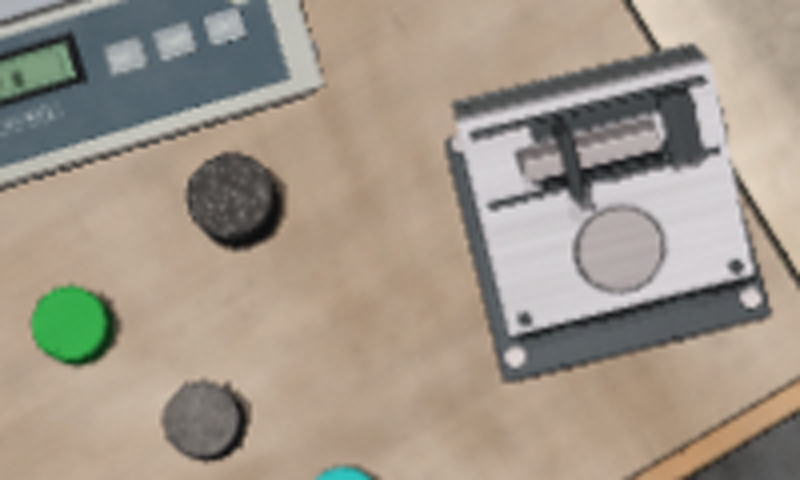

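View pics/sidec.png

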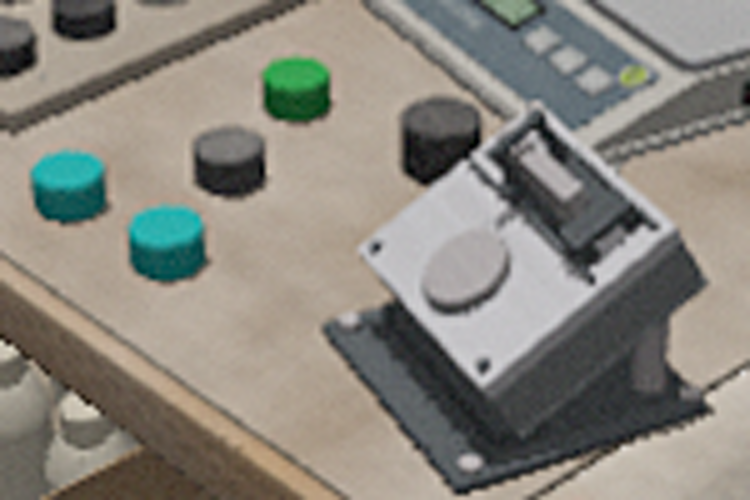

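The crops agree. The low grey puck has its top-face centre at about crop (203,418), full image (170.5,249), and is narrower and shorter than the tall puck at crop (232,195). It is neither green nor turquoise, so it is the sample. Next I'll fit the deck pose and the puck position.

```bash
cat > fit.py <<'E'
from plant import cams, solve_ik
from h import *
from scipy.optimize import least_squares
T=cams.grab_frame("top");S=cams.grab_frame("side")
tc=lambda u,v:(np.array([u,v])-1.5)/4+[120,145]
sc=lambda u,v:(np.array([u,v])-2)/5+[190,180]
pts=[(T,tc(512,334),(-62.5,70,0)),(T,tc(757,277),(-62.5,-70,0)),(S,sc(360,250),(-62.5,70,0)),(S,sc(482,385),(-62.5,-70,0)),
(T,tc(620,249),(-30,0,6)),(S,sc(466,269),(-30,0,6)),(T,tc(573,158),(32,14,36))]
def Rd(yaw): return (Rot.from_euler('z',yaw)*Rot.from_euler('y',-30,degrees=True)).as_matrix()
def res(p): return np.concatenate([proj(f,np.array([p[0],p[1],p[3]])+Rd(p[2])@np.array(q)/1000)-uv for f,uv,q in pts])
r=least_squares(res,[.4,0,.2,.088],loss='soft_l1')
print(r.x,np.round(r.fun.reshape(-1,2),1) if len(r.fun)>9 else r.fun)
print("disc tri",tri([T,S],[pts[4][1],pts[5][1]]))
print("corner tri",tri([T,S],[pts[0][1],pts[2][1]]),tri([T,S],[pts[1][1],pts[3][1]]))
# pucks: top-face masks by hand
print("sample top z25",onz(T,*tc(201,417),.025),"side",onz(S,*sc(230,149),.025),"tri",tri([T,S],[tc(201,417),sc(230,149)]))
print("tall tri",tri([T,S],[tc(231,193),sc(441,121)]))
print("diam", np.linalg.norm(onz(T,*tc(164,417),.025)-onz(T,*tc(239,417),.025)), np.linalg.norm(onz(T,*tc(187,193),.036)-onz(T,*tc(277,193),.036)))
E
python3 fit.py
```

```text
[0.55903498 0.04793137 0.23961346 0.08354617] [[-0.6 -0.5]
 [-0.9 -1.2]
 [ 0.2 -0.4]
 [ 0.5  0.5]
 [ 0.4  0.6]
 [-0.4 -0.3]
 [ 1.5  2.1]]
disc tri (array([0.53235238, 0.04180996, 0.07216539]), [array([-0. ,  0.1]), array([ 0.1, -0. ])])
corner tri (array([0.48885965, 0.10165059, 0.05193351]), [array([ 0. , -0.1]), array([-0.,  0.])]) (array([ 0.52052722, -0.0347356 ,  0.05542437]), [array([ 0. , -0.4]), array([-0.3,  0.1])])
sample top z25 [0.44586272 0.27886951 0.025     ] side [0.44393234 0.26659807 0.025     ] tri (array([0.44628822, 0.28045505, 0.0167506 ]), [array([-0. ,  0.2]), array([ 0.2, -0. ])])
tall tri (array([0.57356285, 0.26472485, 0.02877549]), [array([-0.1,  0.5]), array([ 0.4, -0.1])])
diam 0.042925620156867246 0.05193504195155668
```

The deck and both pucks triangulate about 5–8 mm low, so one camera has a bias. I'll fix the heights at their known values, take xy from the top view, and check it against the gripper up close.

```bash
cat >> fit.py <<'E'
print("-----")
for cam,nm in((T,"top"),(S,"side")):
    P=[p for p in pts if p[0] is cam]
    def res2(p): return np.concatenate([proj(f,np.array([p[0],p[1],.088])+Rd(p[2])@np.array(q)/1000)-uv for f,uv,q in P])
    r=least_squares(res2,[.55,.04,.24],loss='soft_l1'); print(nm,r.x,np.round(res2(r.x).reshape(-1,2),1).tolist())
    if nm=="top": p=r.x
R=Rd(p[2]); o=np.array([p[0],p[1],.088])
print("handle px",proj(T,o+R@[.032,.014,.036]),"bar ends",[proj(T,o+R@[.032,y,.026]) *4-np.array([480,580]) for y in(.042,-.032)])
from scipy.spatial.transform import Rotation as Rot
from plant import sensors
for nm,off in(("ydeckx",90),("ydeckx-",-90),("ydecky",0),("ydecky180",180)):
    M=R@Rot.from_euler('x',180,degrees=True).as_matrix()@Rot.from_euler('z',off,degrees=True).as_matrix()
    e=Rot.from_matrix(M).as_euler('xyz')
    for q in((.032,-.005,.23),(.032,-.005,.18),(.032,.03,.18),(-.03,0,.25),(-.03,0,.172)):
        j=solve_ik(list(o+R@np.array(q)),list(e)); print(nm,q,None if j is None else np.round(j,2))
E
python3 fit.py | sed '1,/-----/d'
```

```text
top [0.5586046  0.04821894 0.245338  ] [[-0.7, -0.5], [-0.8, -1.6], [0.3, 0.4], [1.4, 1.9]]
side [0.55727287 0.04118984 0.23478598] [[0.1, -0.5], [0.3, 0.8], [-0.5, -0.3]]
handle px [264.25408565 186.0180725 ] bar ends [array([523.12672641, 171.71606039]), array([659.26113787, 138.07034017])]
ydeckx (0.032, -0.005, 0.23) None
ydeckx (0.032, -0.005, 0.18) None
ydeckx (0.032, 0.03, 0.18) None
ydeckx (-0.03, 0, 0.25) [ 0.91 -0.23 -0.91  2.29 -0.58  0.54 -2.5 ]
ydeckx (-0.03, 0, 0.172) None
ydeckx- (0.032, -0.005, 0.23) [-0.81 -0.13  0.66  2.21  0.04  0.51  0.09]
ydeckx- (0.032, -0.005, 0.18) [-0.75  0.04  0.64  2.2  -0.23  0.4   0.32]
ydeckx- (0.032, 0.03, 0.18) [-0.76  0.03  0.56  2.21 -0.09  0.39  0.12]
ydeckx- (-0.03, 0, 0.25) [-0.79 -0.31  0.62  2.36  0.26  0.52 -0.1 ]
ydeckx- (-0.03, 0, 0.172) [-0.66 -0.    0.54  2.33 -0.22  0.3   0.32]
ydecky (0.032, -0.005, 0.23) [-0.55 -0.09  0.42  2.2  -0.05  0.51 -1.42]
ydecky (0.032, -0.005, 0.18) [-0.6   0.04  0.49  2.19 -0.22  0.4  -1.27]
ydecky (0.032, 0.03, 0.18) [-0.59  0.03  0.38  2.2  -0.08  0.39 -1.47]
ydecky (-0.03, 0, 0.25) [-0.55 -0.25  0.4   2.35  0.08  0.5  -1.52]
ydecky (-0.03, 0, 0.172) [-0.56  0.    0.44  2.33 -0.22  0.3  -1.25]
ydecky180 (0.032, -0.005, 0.23) [-0.93 -0.15  0.78  2.21  0.1   0.51  1.61]
ydecky180 (0.032, -0.005, 0.18) [-0.83  0.04  0.72  2.2  -0.24  0.4   1.9 ]
ydecky180 (0.032, 0.03, 0.18) [-0.82  0.02  0.62  2.21 -0.09  0.39  1.69]
ydecky180 (-0.03, 0, 0.25) [-0.91 -0.35  0.72  2.36  0.37  0.55  1.39]
ydecky180 (-0.03, 0, 0.172) [-0.85 -0.01  0.74  2.34 -0.2   0.3   1.88]
```

```bash
cat > d.py <<'E'
from plant import ctrl, claw, solve_ik, cams, job, sensors
from h import *
O=np.array([.558,.046,.088]); YAW=.241
R=(Rot.from_euler('z',YAW)*Rot.from_euler('y',-30,degrees=True)).as_matrix()
def ori(off): return list((Rot.from_matrix(R)*Rot.from_euler('x',180,degrees=True)*Rot.from_euler('z',off,degrees=True)).as_euler('xyz'))
def W(x,y,z): return list(O+R@np.array([x,y,z])/1000)   # deck mm -> world
def inv(p): return R.T@(np.asarray(p)-O)*1000
def st(): print("t",round(sensors.current_clock(),2),"tcp deck",np.round(inv(sensors.current_ee_pos()),1),"F deck",np.round(R.T@sensors.current_wrist_force(),1),"gap",round(sensors.current_finger_gap(),3),round(sensors.current_grasp_force(),1))
E
python3 - <<'E'
from d import *
claw.clamp(); st()
ctrl.move_pose(W(32,-10,173+60),ori(-90)); st()
T=cams.grab_frame("top");S=cams.grab_frame("side")
tip=np.array(sensors.current_ee_pos())+Rot.from_euler('xyz',sensors.current_ee_rot()).as_matrix()[:,2]*.173
out=[]
for f in(T,S):
    u=proj(f,tip); print(u); im=cv2.resize(f["img"],None,fx=4,fy=4,interpolation=cv2.INTER_CUBIC)
    c=np.int32(u*4+1.5); cv2.drawMarker(im,tuple(int(a) for a in c),(0,0,255),cv2.MARKER_CROSS,12,1)
    x,y=max(c[0]-195,0),max(c[1]-240,0); out.append(im[y:y+480,x:x+390]); print("crop org",x,y)
cv2.imwrite("pics/hover.png",np.hstack(out))
E
```

```text
t 1.07 tcp deck [  1.4 591.  364.9] F deck [ 0.2 -0.  -0.6] gap 0.001 0.0
t 3.32 tcp deck [ 32.6  -9.2 233. ] F deck [0.6 0.5 0.6] gap -0.0 0.0
[277.73188022 186.55327619]
crop org 917 507
[293.98857268 204.84718679]
crop org 982 580
```

View pics/hover.png

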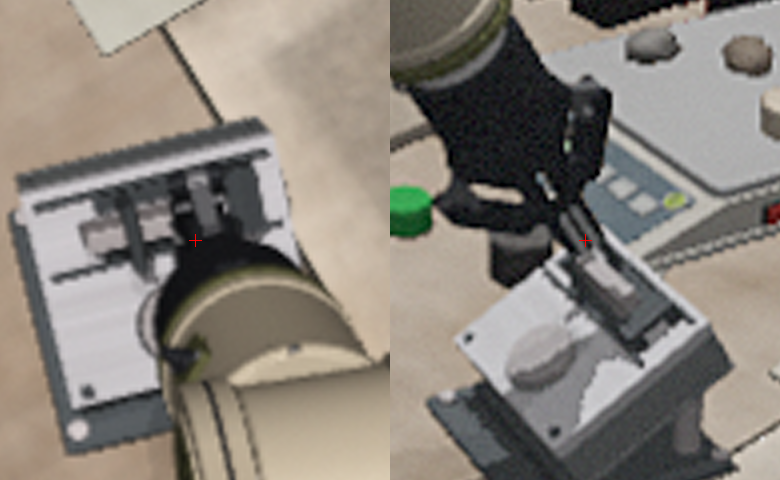

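The hover view shows the shut fingers over the bar on the −y side of the handle, with the predicted tip at (195,240) on the left and (585,240) on the right. The exact tip is hard to see against the dark keeper, so I'll feel for the bar by contact.

Run:
```python
from d import *
print(ctrl.move_straight(W(32,-10,173+10),max_speed=.04,f_stop=3)); st()
```

```text
True
t 4.3 tcp deck [ 31.7  -9.7 195.5] F deck [1.3 1.2 4.2] gap -0.001 1.8
```

Contact came at TCP z 195.5 with 4 N, where the bar top was expected (~199). Now I'll press to the stop, then slide.

Run:
```python
from d import *
print(ctrl.move_straight(W(32,-10,173-3),max_speed=.04,f_stop=18)); st()
p=inv(sensors.current_ee_pos())
print(ctrl.move_straight(W(32,p[1]+12,p[2]-1.5),max_speed=.04,f_stop=14)); st()
```

```text
True
t 4.78 tcp deck [ 32.2 -10.4 180.1] F deck [-7.8  4.3 47.8] gap 0.004 23.8
True
t 4.98 tcp deck [ 31.9  -9.7 180.5] F deck [-4.1 -2.3 22.1] gap 0.001 11.1
```

Run:
```python
from d import *
for y in (0,8,16,23):
    r=ctrl.move_straight(W(32,y,180),max_speed=.04,f_stop=25); print(r); st()
    if r: break
```

```text
False
t 5.36 tcp deck [ 32.4  -2.3 180.6] F deck [-2.5 -8.7 17.1] gap 0.001 8.7
False
t 5.71 tcp deck [ 32.6   5.5 180.6] F deck [-1.1 -8.8 16.5] gap 0.0 8.3
False
t 6.06 tcp deck [ 32.6  13.5 180.6] F deck [-0.1 -9.3 16.9] gap 0.003 8.4
False
t 6.38 tcp deck [ 32.6  20.5 180.6] F deck [ -0.1 -10.   17.2] gap -0.0 8.4
```

Run:
```python
from d import *
for y in range(26,42,2):
    r=ctrl.move_straight(W(32,y,180),max_speed=.04,f_stop=25); st()
    F=R.T@sensors.current_wrist_force()
    if r or F[1]<-18: break
```

```text
t 6.63 tcp deck [ 32.6  23.3 180.6] F deck [ -1.6 -10.5  16.6] gap -0.0 8.4
t 6.88 tcp deck [ 32.6  25.1 180.6] F deck [ -0.6 -12.   16.2] gap -0.001 8.4
t 7.13 tcp deck [ 32.6  27.1 180.6] F deck [ -0.5 -11.7  17. ] gap -0.002 8.3
t 7.38 tcp deck [ 32.6  28.1 180.6] F deck [  0.3 -17.1  15.3] gap 0.002 14.2
t 7.63 tcp deck [ 32.5  28.6 180.6] F deck [  0.4 -23.4  13.9] gap -0.002 17.1
```

The keeper reached its stop at y≈28. I expected about 25, so the deck y is about +2.5 mm off, which matches the top-view fit. Backing off, lifting, and looking.

```bash
sed -i 's/^O=.*/O=np.array([.5586,.0482,.088]); YAW=.245/' d.py
python3 - <<'E'
from d import *
p=inv(sensors.current_ee_pos()); st()
ctrl.move_straight(W(p[0],p[1]-3,p[2]),max_speed=.04)
ctrl.move_straight(W(p[0],p[1]-3,p[2]+20),max_speed=.08); st()
ctrl.move_straight(W(p[0],p[1]-3,p[2]+80),max_speed=.2)
claw.open_gripper(); 
yaw=0.3
ctrl.move_pose([.445,.275,.33],[np.pi,0,2.75]); st()
T=cams.grab_frame("top");S=cams.grab_frame("side")
a=cv2.resize(T["img"][145:265,160:320],(520,390),interpolation=cv2.INTER_CUBIC)
b=cv2.resize(S["img"][190:280,250:340],(390,390),interpolation=cv2.INTER_CUBIC)
cv2.imwrite("pics/latched.png",np.hstack([a,b])[:, :910][:, 130:])
cv2.imwrite("pics/top_l.png",T["img"]);cv2.imwrite("pics/side_l.png",S["img"])
print(sensors.current_ee_pos(),sensors.current_ee_rot())
E
```

```text
t 7.63 tcp deck [ 31.7  26.9 181.1] F deck [  0.3 -23.4  13.9] gap -0.002 17.1
t 8.39 tcp deck [ 31.5  23.9 201. ] F deck [ 0.5 -0.5 -0.3] gap -0.002 0.0
t 10.53 tcp deck [ 73.2 246.7 237. ] F deck [-0.4 -1.   0.6] gap 1.001 0.0
[0.44556139 0.27322252 0.3300872 ] [3.14098411e+00 1.75339094e-04 2.74624904e+00]
```

View pics/latched.png

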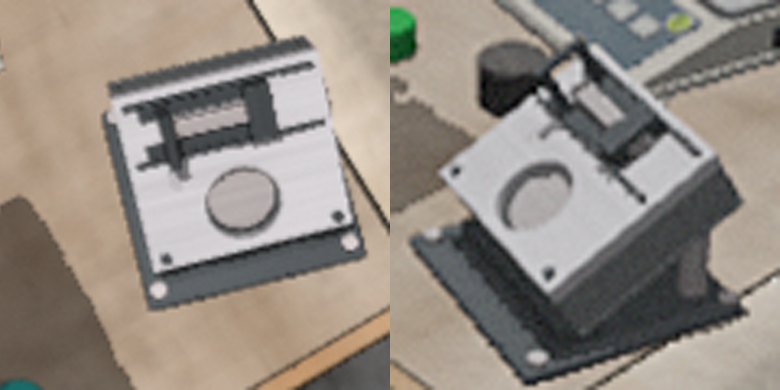

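Latched: the disc is sunk, the tongue lies over the bar end, and the bore centre is at crop (243,201), top pixel (274.8,206.8). Now I'll centre the puck with one squeeze, turn 90°, and grip and lift it.

Run:
```python
from d import *
f=cams.grab_frame("top"); print("pocket px pred",proj(f,W(-30,0,0)),"meas 274.8 206.8")
x,y=.446,.279
c=np.radians
opts=[(a,b) for a in(117,-63) for b in(27,207)]
for a,b in opts: print(a,b,[None if (j:=solve_ik([x,y,.183],[np.pi,0,c(k)])) is None else np.round(j,2) for k in(a,b)])
```

```text
pocket px pred [274.57741679 206.42228992] meas 274.8 206.8
117 27 [array([-1.3 ,  0.46,  0.78,  1.97, -0.42,  0.87,  0.17]), array([-1.48,  0.59,  1.03,  1.98, -0.63,  0.94, -1.23])]
117 207 [array([-1.3 ,  0.46,  0.78,  1.97, -0.42,  0.87,  0.17]), array([-1.16,  0.41,  0.6 ,  1.96, -0.3 ,  0.85,  1.65])]
-63 27 [array([ 0.22,  0.61, -1.05,  1.89,  0.63,  1.01,  2.5 ]), array([-1.48,  0.59,  1.03,  1.98, -0.63,  0.94, -1.23])]
-63 207 [array([ 0.22,  0.61, -1.05,  1.89,  0.63,  1.01,  2.5 ]), array([-1.16,  0.41,  0.6 ,  1.96, -0.3 ,  0.85,  1.65])]
```

Run:
```python
from d import *
x,y=.446,.279; c=np.radians
ctrl.move_pose([x,y,.24],[np.pi,0,c(117)])
print(ctrl.move_straight([x,y,.183],max_speed=.1,f_stop=15))
claw.clamp(); st(); claw.open_gripper()
ctrl.move_straight([x,y,.225],max_speed=.15)
ctrl.move_pose([x,y,.225],[np.pi,0,c(207)])
ctrl.move_straight([x,y,.183],max_speed=.1,f_stop=15)
claw.clamp(); st(); print(sensors.current_ee_pos())
ctrl.move_straight([x,y,.30],max_speed=.1); st()
S=cams.grab_frame("side"); u=proj(S,[x,y,.13]).astype(int)
cv2.imwrite("pics/lift.png",cv2.resize(S["img"][u[1]-60:u[1]+60,u[0]-80:u[0]+80],None,fx=4,fy=4,interpolation=cv2.INTER_CUBIC))
```

```text
False
t 12.5 tcp deck [  2.  251.3 109.5] F deck [ 1.6 -0.  11.6] gap 0.489 59.5
t 15.79 tcp deck [  2.1 251.3 109.6] F deck [ 1.7 -0.7  9.4] gap 0.486 59.8
[0.44621604 0.27917044 0.18391502]
t 17.11 tcp deck [ 59.3 251.2 209.8] F deck [-1.5 -0.4 -2.4] gap 0.485 60.8
```

View pics/lift.png

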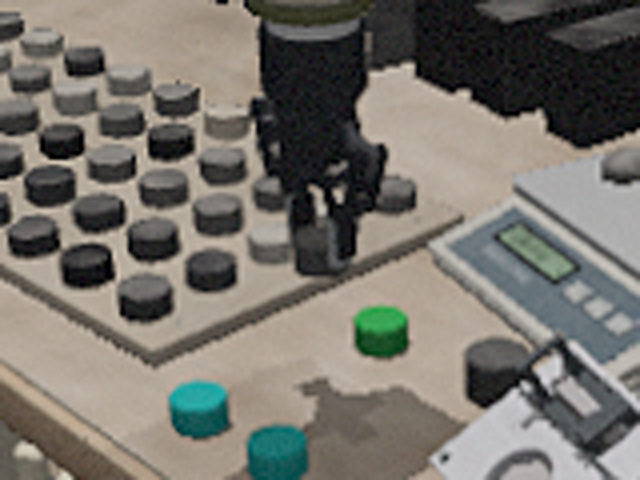

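The puck is held level between the pads at about (325,245). Moving over the pocket, tilted to the deck, then lowering with a force stop.

Run:
```python
from d import *
ctrl.move_pose(W(-30,0,173.9+50),ori(180)); st(); ctrl.hold(.3)
ctrl.move_straight(W(-30,0,173.9+14),max_speed=.1); st()
print(ctrl.move_straight(W(-30,0,173),max_speed=.03,f_stop=6)); st()
```

```text
t 18.15 tcp deck [-29.    0.6 224.1] F deck [ 0.2  1.  -2.1] gap 0.481 60.8
t 18.96 tcp deck [-30.    0.3 187.9] F deck [-1.1  0.4 -1.1] gap 0.483 60.8
True
t 19.51 tcp deck [-30.1  -0.  172.9] F deck [ 1.1 -0.   5.8] gap 0.482 61.6
```

It reached z 172.9 against 173.9 expected, so it is in the bore and on the floor. Releasing, retreating, and checking.

Run:
```python
from d import *
claw.open_gripper(); st()
ctrl.move_straight(W(-30,0,250),max_speed=.12)
ctrl.move_pose([.445,.3,.36],[np.pi,0,np.radians(207)]); st()
T=cams.grab_frame("top");S=cams.grab_frame("side")
a=cv2.resize(T["img"][155:255,220:320],(390,390),interpolation=cv2.INTER_CUBIC)
b=cv2.resize(S["img"][190:280,250:340],(390,390),interpolation=cv2.INTER_CUBIC)
cv2.imwrite("pics/placed.png",np.hstack([a,b]))
print("top-face centre pred in crop", (proj(T,W(-30,0,15))-[220,155])*3.9,(proj(S,W(-30,0,15))-[250,190])*390/90)
```

```text
t 20.02 tcp deck [-3.100e+01  1.000e-01  1.726e+02] F deck [-0.   0.4 -0.2] gap 0.997 0.0
t 22.13 tcp deck [ 93.5 269.9 259.7] F deck [-0.1 -0.2 -0.5] gap 1.003 0.0
top-face centre pred in crop [216.5660953  208.85739209] [133.0652503  171.24928606]
```

View pics/placed.png

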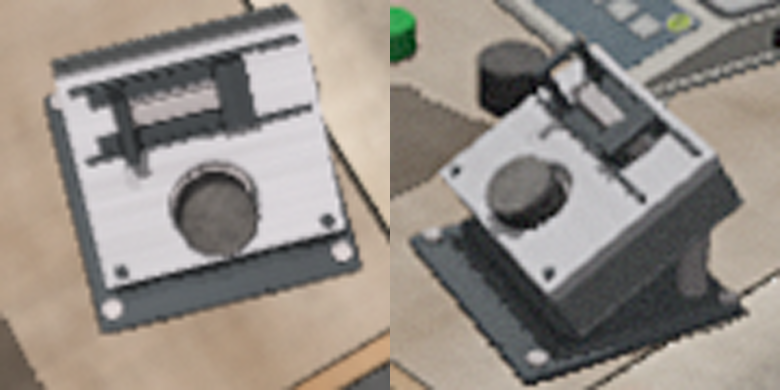

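The puck is in the pocket. Its top-face centre is at about (217,214), against (217,209) predicted for dead centre, so it has settled some 3 mm down-slope, within the bore's clearance. The bar is still latched and the bystander in view, the tall puck, hasn't moved, so I'm handing in.

```bash
python3 -c "
from plant import job; print(job.sign_off())"
```

```text
the job is handed in; nothing more can be done
None
```

The job is handed in at about 22 s of the 54 s: the bar is latched down by the keeper and the low puck lies in the pocket, released, about 3 mm off centre (7 mm allowed); sign-off returned no verdict.

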